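# Reverse the row of samples into the teal rack

## Task

Move the four amber sample containers from the cups of the metal tray into the teal rack, one to each pocket, in reverse order along the row: the one nearest the handle of the tray goes into the pocket farthest from the handle of the teal rack, the next one into the next pocket, and so on, so that the one farthest from the tray's handle ends nearest the rack's handle. Stand each one upright, right down on the floor of its pocket, and let go; they are glass, so do not drop or tip any of them over.

Things in the scene. Friction and masses are not known exactly. Their poses are not given: they have to be found in the camera images.
- tray: The tray the containers start on: flat aluminium plate 70 x 254 x 8 mm carrying four grey cups in a row, with a white D-shaped carrying handle (44 mm wide, sticking out 23 mm) at one end only. Fixed; at any yaw on the bench, left or right of the rack. Origin: centre of its underside; the row runs along its y, the handle is at its +y end; the cups' centres lie at y = -93, -31, 31, 93 mm.
- rack: The teal rack to fill: block 70 x 254 x 22 mm with four square pockets in a row, each 54 x 54 mm and 14 mm deep with a dark liner (pocket floor 8 mm above the bench), with the same white D-shaped handle at one end only. Fixed, empty, any yaw. Origin: centre of its underside; the row runs along its y, the handle is at its +y end; pocket centres at x = 0, y = -93, -31, 31, 93 mm.
- tall_vial: Tallest container: slim round amber glass vial, 28 mm diameter, 70 mm tall, with a black cap 25 mm diameter on top, 84 mm in all, 50 g. Stands in cup_a at the start, within 4 mm of its centre. Origin: centre of its underside; z up. Dishes, a jar and a beaker (up to 120 mm high) around the racks play no part.
- squat_jar: Lowest and widest container: round amber glass jar 36 mm diameter, 38 mm tall, with a black cap of the same diameter, 58 mm in all, 80 g. Stands in cup_b at the start, within 4 mm of its centre. Origin: centre of its underside; z up.
- flask: Conical amber glass flask with stopper: base 36 mm diameter, tapering to 20 mm diameter at 44 mm height; above that a straight neck and black stopper of 20 mm diameter up to 80 mm, 60 g. Grip it by the straight neck. Stands in cup_c at the start, within 4 mm of its centre. Origin: centre of its underside; z up.
- square_bottle: Square amber glass bottle, body 30 x 30 mm and 56 mm tall (sides along its x and y, within 0.1 rad of the tray's), black cap 22 mm diameter on a short neck, 76 mm in all, 70 g. Stands in cup_d at the start, within 4 mm of its centre. Origin: centre of its underside; z up.
- cup_a: The grey open square cup on the tray in which the tall vial stands at the start; 58 x 58 x 14 mm outside, walls and floor 3 mm, so its floor is 11 mm and its rim 22 mm above the bench. Fixed to the tray. Its place in the row changes. Origin: centre of its underside.
- cup_b: The grey open square cup on the tray in which the squat jar stands at the start; 58 x 58 x 14 mm outside, walls and floor 3 mm, so its floor is 11 mm and its rim 22 mm above the bench. Fixed to the tray. Its place in the row changes. Origin: centre of its underside.
- cup_c: The grey open square cup on the tray in which the flask stands at the start; 58 x 58 x 14 mm outside, walls and floor 3 mm, so its floor is 11 mm and its rim 22 mm above the bench. Fixed to the tray. Its place in the row changes. Origin: centre of its underside.
- cup_d: The grey open square cup on the tray in which the square bottle stands at the start; 58 x 58 x 14 mm outside, walls and floor 3 mm, so its floor is 11 mm and its rim 22 mm above the bench. Fixed to the tray. Its place in the row changes. Origin: centre of its underside.
There are look-alikes about, which are no part of the job. What is shaped like the tall_vial but pink, purple or yellow is not meant.

How it is judged:
By the outcome, as a careful person would: the job done as asked, in the order asked, and still so for the second after the job is handed in, with the robot touching nothing.
It also fails if it takes over 104 s, if anything falls off the work surface, if the arm or the gripper's body presses on something with over 40 N, if the wrist force passes 120 N, or if a joint passes its speed limit or range.

## Robot

A 6-joint arm with a two-finger parallel gripper is mounted at the origin on the work surface. World frame = base frame: x ahead of the robot, y to its left, z up, the work surface at z = 0. Lengths are in m, angles in degrees, forces in N, time in s.
With the tool pointing down it reaches from about 0.25 to 0.725 m from the base axis. Payload 9.7 kg.
Tool frame: the origin (TCP) lies midway between the tips of the shut fingers; the grasp point (between the pads) lies 19 mm behind it (bot.pinch_z is the distance from the TCP to the grasp point, in m); z points along the fingers, y is the line along which they close (so a half turn about z gives the same grasp; the last joint's range is limited). The gripper opens to 85 mm and grips with 20 to 120 N. Pads are 22 mm wide; open, the fingers measure 114 mm over their backs; the gripper's body (76 mm by 85 mm) begins 54 mm behind the grasp point. The pads swing forward as they close: fully open they stand 13 mm farther back than shut.
Start: joints at [-76.719, 4.979, 10.078, 95.1, 0, 90], TCP at [0.126, -0.535, 0.231] pointing down, gripper open.
Joint ranges: [-179.16, 179.16], [-48.56, 103.87], [-65.8, 70.77], [-126.05, 130.52], [-82.76, 87.17], [-180, 180]. Speed limits (degrees/s): [127.2, 127.2, 147.25, 180, 180, 180].

## Interface

Orientations are given as [roll, pitch, yaw] about the fixed x, y, z axes, in that order (R = Rz(yaw) Ry(pitch) Rx(roll)).
In Python, from workcell import sensors, camera, ticket, bot gives the robot as it stands.
- The arm moves only by the shell command python3 -m handwheel 'ROWS' [FORCE]. ROWS is a JSON object of lists of equal length, an entry for each row: "gripper": the opening, from -1 (shut) to 1 (fully open); "slide": the shift along the tool's x, y, z in mm, a list of three; "yaw": the turn about the tool's z in rad. A call has 1 to 8 rows; each row shifts and turns the commanded pose from where the row before left it, along the tool's axes as they then stand; what a row does not reach is not made up. A row lasts 1/12 s, in which the tool goes at most 41.7 mm and 7.16 degrees, less where a joint would pass 70% of its speed; a pose out of reach is approached as far as the arm can. A call is refused whole if a number of a shift passes 41.7 or a number of a turn 0.125, either way. A call with a gripper value outside its range is refused whole. The fingers move at their own pace and stop on an object; FORCE is the grip in N (left out, the last holds). Time passes only in rows, so rows that do not move let the fingers close. It gives the time, the measured TCP pose, the force, the opening and the grip force at its end, in the units of the state.
- sensors.get_obs(): the state, without advancing time (a new reading comes with each control period).
- camera(name): name is "side" or "top"; returns a dict with "img" (384x512x3 uint8, red, green, blue), "fx", "fy", "cx", "cy" (pixels), "R" (3x3) and "t" (3): a world point X has camera coordinates R X + t. Camera axes: x right, y down, z forward; pixel columns grow to the right and rows downward; lengths in m; the calibration is good to about 2 mm. A picture is of the moment at which its call begins. There is no depth.
- ticket.job_done(): hands the job in; it is judged then, once.
The state is a dict: "time": time; "q": joint angles; "qd": joint speeds; "joint_efforts": joint torques, N m; "ee_pos": TCP position; "tcp_rot": TCP orientation; "wrist_force": force on the tool from outside, world axes, zero at the start; "torque": the same for the moment, N m; "opening": finger opening in m; "grasp_force": force on a finger pad.
Only numpy, scipy, OpenCV 4.12 (cv2) and the standard library are available. Lean on these libraries where they do the work, as an engineer would, in place of code of your own. Each camera call takes 0.05 s, during which the arm holds its last target. There are 200 camera calls.

## Working session

There is one attempt and no reset: what is moved stays moved. The work goes in short steps, Python scripts to look and compute and a shell command to move; the robot and the scene stay as the last step left them, time stands still between calls to the robot, and variables do not carry over. Pictures are saved under pics/ and viewed, at most 14 in all, crops included, and the job is handed in when it is done.

```bash
mkdir -p pics; ls
python3 - <<'E'
from workcell import sensors,camera,bot
import cv2,numpy as np
o=sensors.get_obs();print({k:o[k] for k in('time','ee_pos','tcp_rot','opening')},bot.pinch_z)
for n in('top','side'):
    c=camera(n);cv2.imwrite(f'pics/{n}0.png',c['img'][:,:,::-1]);np.save(f'pics/{n}0.npy',c['img'])
    print(n,c['fx'],c['fy'],c['cx'],c['cy'],np.round(c['R'],3).tolist(),c['t'])
E
```

```text
pics
{'time': 0.0, 'ee_pos': array([ 0.12630292, -0.53507759,  0.23058354]), 'tcp_rot': array([-1.79925370e+02, -2.16936173e-03,  1.32805699e+01]), 'opening': 0.08522591825336266} 0.0187
top 442.9157980512475 442.9157980512475 259.1129377164991 197.38373808974129 [[0.166, -0.986, 0.003], [-0.966, -0.163, -0.202], [0.2, 0.03, -0.979]] [-0.09597663  0.51064205  0.73435795]
side 467.820784387196 467.820784387196 257.3440263213084 185.75192672439766 [[-0.818, -0.576, -0.008], [-0.311, 0.453, -0.835], [0.484, -0.68, -0.55]] [0.42958365 0.20798618 0.70062371]
```

View pics/top0.png

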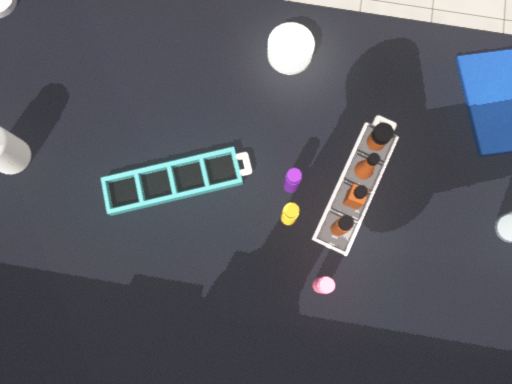

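View pics/side0.png

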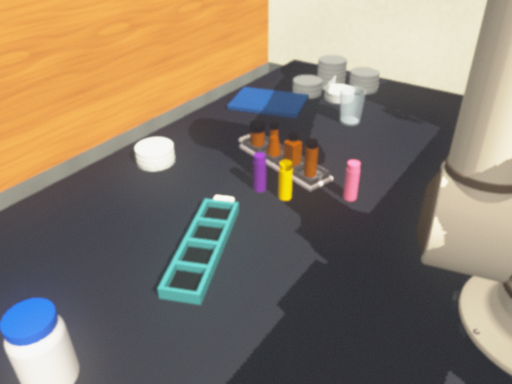

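Top view: the rack's handle is at (243,163). The tray's handle is at (384,124), and from it come jar (380,135), flask (368,165), bottle (357,196), vial (343,226). The side view agrees, with decoys beside the tray. Next I zoom in on the tray.

```bash
cat > h.py <<'E'
import numpy as np,cv2
from workcell import sensors,camera,bot
def ray(c,px,z):
    px=np.atleast_2d(px).astype(float);R=np.array(c['R']);C=-R.T@np.array(c['t'])
    d=np.c_[(px[:,0]-c['cx'])/c['fx'],(px[:,1]-c['cy'])/c['fy'],np.ones(len(px))]@R
    return C+d*((z-C[2])/d[:,2])[:,None]
def proj(c,X):
    P=np.atleast_2d(X)@np.array(c['R']).T+np.array(c['t'])
    return np.c_[c['fx']*P[:,0]/P[:,2]+c['cx'],c['fy']*P[:,1]/P[:,2]+c['cy']]
def state():
    o=sensors.get_obs();print('t %.2f'%o['time'],np.round(o['ee_pos'],4),np.round(o['tcp_rot'],2),'open %.4f'%o['opening'],'q',np.round(o['q'],1));return o
E
python3 - <<'E'
from h import *
for n in('top','side'):
    c=camera(n);im=c['img'];hsv=cv2.cvtColor(im,cv2.COLOR_RGB2HSV)
    C=-np.array(c['R']).T@np.array(c['t']);print(n,'cam',C)
    m=cv2.inRange(hsv,(80,80,60),(98,255,255))
    cs,h=cv2.findContours(m,cv2.RETR_CCOMP,cv2.CHAIN_APPROX_NONE)
    for k,hh in zip(cs,h[0]):
        a=cv2.contourArea(k)
        if a<150: continue
        if hh[3]>=0:
            M=cv2.moments(k);p=[M['m10']/M['m00'],M['m01']/M['m00']]
            print('hole',a,np.round(p,1),np.round(ray(c,p,.022)[0],4))
        else:
            r=cv2.minAreaRect(ray(c,k[:,0],.022)[:,:2].astype(np.float32));print('outer',r)
x=np.load('pics/top0.npy')[105:260,300:415];y=np.load('pics/side0.npy')[115:200,225:345]
cv2.imwrite('pics/z1.png',cv2.resize(np.minimum(255,x[:,:,::-1]*1.8).astype(np.uint8),None,fx=3.8,fy=3.8,interpolation=2))
cv2.imwrite('pics/z2.png',cv2.resize(np.minimum(255,y[:,:,::-1]*1.8).astype(np.uint8),None,fx=6.6,fy=6.6,interpolation=2))
E
```

```text
top cam [ 0.36248992 -0.03345431  0.82263618]
outer ((0.5022658109664917, 0.1524394303560257), (0.0717998817563057, 0.262243390083313), 10.046762466430664)
outer ((0.4948807656764984, 0.24412430822849274), (0.05825052782893181, 0.05949058756232262), 24.09701156616211)
hole 732.5 [122.8 191.9] [0.4939 0.2415 0.022 ]
outer ((0.5372057557106018, 0.1546172946691513), (0.06623827666044235, 0.24390915036201477), 23.343332290649414)
hole 733.5 [155.6 184.1] [0.5184 0.185  0.022 ]
hole 745.0 [188.2 176.4] [0.543  0.1283 0.022 ]
hole 746.5 [220.2 168.9] [0.5671 0.0721 0.022 ]
side cam [0.07663746 0.62971288 0.56237207]
outer ((0.526400089263916, 0.16806218028068542), (0.08044567704200745, 0.27574315667152405), 23.426280975341797)
hole 495.0 [185.4 279.9] [0.4894 0.2523 0.022 ]
hole 392.0 [197.  254.7] [0.514 0.196 0.022]
hole 319.0 [207.6 232.5] [0.5381 0.1395 0.022 ]
hole 260.0 [216.9 212.8] [0.5624 0.0831 0.022 ]
```

View pics/z1.png

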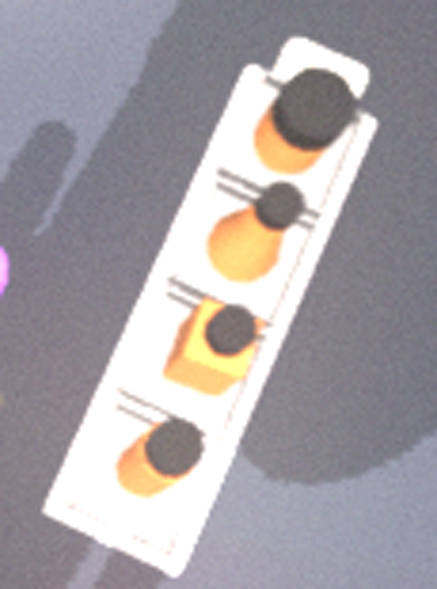

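View pics/z2.png

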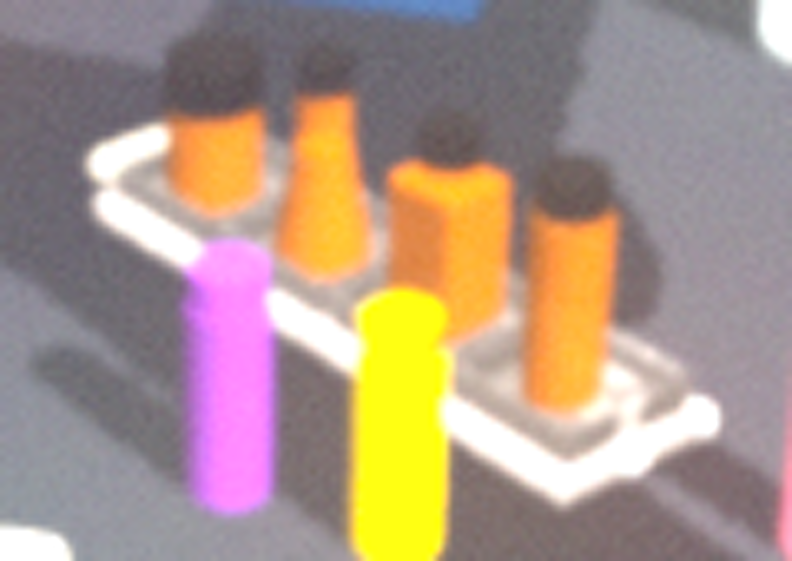

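The zooms confirm the order jar, flask, bottle, vial, with the black caps clear against the tray in the top view. Now for the positions.

Run:
```python
from h import *
c=camera('top');im=c['img'];hsv=cv2.cvtColor(im,cv2.COLOR_RGB2HSV)
roi=np.zeros(im.shape[:2],np.uint8);roi[105:262,305:410]=255
w=cv2.inRange(hsv,(0,0,70),(179,255,255))&roi   # everything bright: plate+amber
w=cv2.morphologyEx(w,cv2.MORPH_CLOSE,np.ones((3,3)))
k=max(cv2.findContours(w,cv2.RETR_EXTERNAL,cv2.CHAIN_APPROX_NONE)[0],key=cv2.contourArea)
hull=cv2.convexHull(k)
r=cv2.minAreaRect(ray(c,hull[:,0],.008)[:,:2].astype(np.float32));print('tray+handle',r)
hm=np.zeros_like(roi);cv2.fillConvexPoly(hm,hull,255);hm=cv2.dilate(hm,np.ones((5,5)))
b=cv2.inRange(hsv,(0,0,0),(179,255,42))
for nme,zt,ch,s in(('jar',.069,.020,(382,134)),('flask',.091,.014,(374,159)),('bottle',.087,.014,(361,192)),('vial',.095,.014,(346,222))):
    R=15 if nme=='jar' else 9
    d=np.zeros_like(b);cv2.circle(d,s,R,255,-1)
    m=cv2.morphologyEx(b&d,cv2.MORPH_OPEN,np.ones((3,3)))
    n,l,st,ce=cv2.connectedComponentsWithStats(m);i=1+np.argmax(st[1:,4])
    print(nme,st[i],np.round(ce[i],1),np.round(ray(c,ce[i],zt-ch/2)[0],4))
for nme,lo,hi in(('purple',(125,120,60),(155,255,255)),('yellow',(22,150,90),(35,255,255))):
    m=cv2.inRange(hsv,lo,hi);ys,xs=np.nonzero(m);p=[xs.mean(),ys.mean()];print(nme,len(xs),np.round(p,1),np.round(ray(c,p,.045)[0],4))
x=cv2.resize(b[100:262,300:412],None,fx=4,fy=3.6,interpolation=0);cv2.imwrite('pics/b.png',x)
# side-view: amber blob centroids per object
```

```text
tray+handle ((0.5930132865905762, -0.18909470736980438), (0.3083130419254303, 0.20434781908988953), 8.371219635009766)Traceback (most recent call last):
  File "<stdin>", line 15, in <module>
    return _wrapfunc(a, 'argmax', axis=axis, out=out, **kwds)
    return bound(*args, **kwds)
ValueError: attempt to get argmax of an empty sequence
```

Run:
```python
from h import *
a=np.load('pics/top0.npy')
for n,(x,y) in dict(jarcap=(382,133),flaskcap=(374,159),bottlecap=(360.5,192),vialcap=(346,222),bg=(400,180),bg2=(405,125),shadowbg=(330,150),plate=(330,235),cup=(338,200),amber=(364,169)).items(): print(n,a[int(y)-1:int(y)+2,int(x)-1:int(x)+2].reshape(-1,3).mean(0).round())
```

```text
jarcap [62. 57. 57.]
flaskcap [66. 61. 61.]
bottlecap [70. 63. 63.]
vialcap [72. 66. 66.]
bg [70. 69. 74.]
bg2 [69. 68. 74.]
shadowbg [71. 69. 76.]
plate [170. 162. 159.]
cup [165. 156. 154.]
amber [206. 124.  73.]
```

Run:
```python
from h import *
c=camera('top');im=cv2.bilateralFilter(c['img'],5,25,3);hsv=cv2.cvtColor(im,cv2.COLOR_RGB2HSV)
roi=np.zeros(im.shape[:2],np.uint8);roi[105:262,305:410]=255
w=cv2.inRange(hsv,(0,0,115),(179,255,255))&roi
k=max(cv2.findContours(w,cv2.RETR_EXTERNAL,cv2.CHAIN_APPROX_NONE)[0],key=cv2.contourArea)
print('tray+handle',cv2.minAreaRect(ray(c,k[:,0],.008)[:,:2].astype(np.float32)))
f=cv2.GaussianBlur(im,(3,3),0).astype(int)
b=((f.max(2)<100)&(f[:,:,0]-f[:,:,2]>=1)).astype(np.uint8)*255
for nme,zt,ch,s in(('jar',.069,.020,(382,134)),('flask',.091,.014,(374,159)),('bottle',.087,.014,(361,192)),('vial',.095,.014,(346,222))):
    R=15 if nme=='jar' else 10
    d=np.zeros_like(b);cv2.circle(d,s,R,255,-1)
    m=cv2.morphologyEx(b&d,cv2.MORPH_OPEN,np.ones((5,5)))
    n,l,st,ce=cv2.connectedComponentsWithStats(m);i=1+np.argmax(st[1:,4])
    print(nme,st[i],np.round(ce[i],1),np.round(ray(c,ce[i],zt-ch/2)[0],4))
for nme,lo,hi in(('purple',(125,100,60),(155,255,255)),('yellow',(22,150,90),(35,255,255))):
    m=cv2.inRange(hsv,lo,hi);ys,xs=np.nonzero(m);p=[xs.mean(),ys.mean()];print(nme,len(xs),np.round(p,1),np.round(ray(c,p,.045)[0],4))
x=np.hstack([b,w])[100:262];x=np.hstack([b[100:262,300:412],w[100:262,300:412]]);cv2.imwrite('pics/b.png',cv2.resize(x,None,fx=3.5,fy=3.5,interpolation=0))
```

```text
tray+handle ((0.5908823013305664, -0.18822938203811646), (0.073831707239151, 0.2825326919555664), 74.09101104736328)
jar [372 124  21  20 345] [381.9 133.4] [ 0.6723 -0.21    0.059 ]
flask [367 154  12  11 116] [372.8 158.8] [ 0.6133 -0.1936  0.084 ]
bottle [355 186  12  12 118] [360.5 191.5] [ 0.5531 -0.1805  0.08  ]
vial [339 216  14  14 158] [345.5 222.3] [ 0.4943 -0.1604  0.088 ]
purple 347 [292.3 179.6] [ 0.5634 -0.063   0.045 ]
yellow 112 [288.7 217.7] [ 0.4934 -0.0673  0.045 ]
```

View pics/b.png

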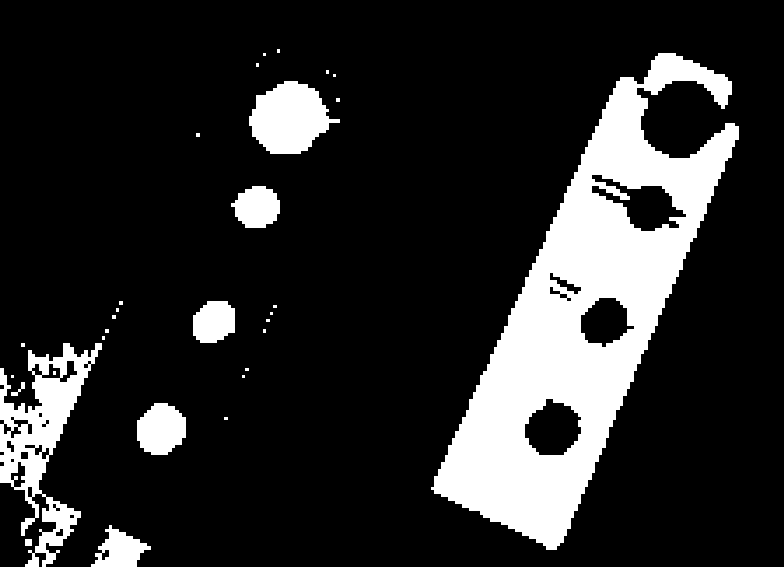

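Mask view: four clean cap discs and the tray outline. The caps sit about 4 mm along the row from the computed cup centres, so I'm checking against the side view by triangulation.

Run:
```python
from h import *
s=camera('side');t=camera('top');im=cv2.bilateralFilter(s['img'],5,25,3);hsv=cv2.cvtColor(im,cv2.COLOR_RGB2HSV)
m=cv2.inRange(hsv,(4,130,70),(17,255,255));m[:, :225]=0;m[:,345:]=0;m[:115]=0;m[200:]=0
n,l,st,ce=cv2.connectedComponentsWithStats(m)
for i in range(1,n):
    if st[i,4]>60: print('amber',st[i],np.round(ce[i],1))
T=dict(jar=((.6723,-.210),.011,.018,.038),flask=((.6133,-.1936),.011,.018,.06),bottle=((.5531,-.1805),.011,.02,.056),vial=((.4943,-.1604),.011,.014,.07))
for k,(p,z0,r,h) in T.items():
    print(k,'pred base/body top axis px',np.round(proj(s,[[*p,z0],[*p,z0+h]]),1).tolist(),
     'top view base',np.round(proj(t,[[*p,z0]]),1).tolist())
# amber lower extents in top view
im=cv2.bilateralFilter(t['img'],5,25,3);hsv=cv2.cvtColor(im,cv2.COLOR_RGB2HSV)
m=cv2.inRange(hsv,(4,90,70),(17,255,255));m[:,:305]=0;m[:,410:]=0;m[:105]=0;m[262:]=0
n,l,st,ce=cv2.connectedComponentsWithStats(m)
for i in range(1,n):
    if st[i,4]>30: print('top amber',st[i],np.round(ce[i],1))
```

```text
amber [267 130  14  27 285] [273.8 143.8]
amber [251 132  14  15 174] [257.4 138.7]
amber [284 139  18  28 391] [292.9 150.8]
amber [305 147  13  30 344] [310.7 161.4]
jar pred base/body top axis px [[257.6, 143.3], [257.5, 129.5]] top view base [[375.1, 142.0]]
flask pred base/body top axis px [[273.8, 152.5], [274.1, 130.0]] top view base [[362.9, 169.9]]
bottle pred base/body top axis px [[292.3, 162.0], [293.2, 140.5]] top view base [[352.1, 199.4]]
vial pred base/body top axis px [[310.1, 173.3], [311.9, 145.6]] top view base [[337.4, 228.4]]
top amber [367 133  18  18 152] [373.6 143.8]
top amber [355 159  20  20 282] [363.7 169.4]
top amber [343 184  24  25 312] [353.5 198.4]
top amber [331 217  18  19 147] [337.  228.7]
```

Both views agree to about 1 px. Next comes a yaw to line up with the tray, starting with a direction check.

```bash
python3 -m handwheel '{"gripper":[1,1,1,1,1,1],"slide":[[0,0,0],[0,0,0],[0,0,0],[0,0,0],[0,0,0],[0,0,0]],"yaw":[0.102,0.102,0.102,0.102,0.101,0]}' 35
cat >> h.py <<'E'
def togo(x,y,z,yaw=None):
    from scipy.spatial.transform import Rotation as Ro
    o=state();R=Ro.from_euler('xyz',o['tcp_rot'],degrees=True).as_matrix()
    print('slide mm',np.round(R.T@(np.array([x,y,z])-o['ee_pos'])*1e3,1), 'F',np.round(o['wrist_force'],1),'yaw rad', None if yaw is None else round(-np.radians((yaw-o['tcp_rot'][2]+180)%360-180),3))
E
python3 -c "
from h import *
togo(.4943,-.1604,.18,-15.9)"
```

```text
time: 0.9
ee_pos: [0.1264, -0.5353, 0.2313]
tcp_rot: [-180.0, 0.0, -16.1]
wrist_force: [-0.5, 0.4, -0.2]
opening: 0.0853
grasp_force: 0.0
t 0.90 [ 0.1264 -0.5353  0.2313] [-180.      0.    -16.14] open 0.0853 q [-76.7   5.   10.1  95.1  -0.  119.4]
slide mm [ 249.2 -462.4   51.3] F [-0.5  0.4 -0.2] yaw rad -0.004
```

Joint 6 would pass its limit at this orientation, so I'm using the half-turned grasp (yaw 164°).

```bash
Z='x'
python3 -m handwheel '{"gripper":[1,1,1,1,1,1,1,1],"slide":[[0,0,0],[0,0,0],[0,0,0],[0,0,0],[0,0,0],[0,0,0],[0,0,0],[0,0,0]],"yaw":[-0.124,-0.124,-0.124,-0.124,-0.124,-0.124,-0.124,-0.124]}' >/dev/null
python3 -m handwheel '{"gripper":[1,1,1,1,1,1,1,1],"slide":[[0,0,0],[0,0,0],[0,0,0],[0,0,0],[0,0,0],[0,0,0],[0,0,0],[0,0,0]],"yaw":[-0.124,-0.124,-0.124,-0.124,-0.124,-0.124,-0.124,-0.124]}' >/dev/null
python3 -m handwheel '{"gripper":[1,1,1,1,1,1,1,1],"slide":[[0,0,0],[0,0,0],[0,0,0],[0,0,0],[0,0,0],[0,0,0],[0,0,0],[0,0,0]],"yaw":[-0.124,-0.124,-0.124,-0.124,-0.124,-0.124,-0.124,-0.124]}' >/dev/null
python3 -m handwheel '{"gripper":[1,1,1],"slide":[[0,0,0],[0,0,0],[0,0,0]],"yaw":[-0.12,-0.05,0]}'
python3 -c "
from h import *
togo(.4943,-.1604,.18,164.1)"
```

```text
time: 3.15
ee_pos: [0.1264, -0.5353, 0.2313]
tcp_rot: [180.0, -0.0, 164.7]
wrist_force: [-0.4, -0.6, -0.3]
opening: 0.0857
grasp_force: 0.0
t 3.15 [ 0.1264 -0.5353  0.2313] [180.    -0.   164.69] open 0.0857 q [-76.7   5.   10.1  95.1   0.  -61.4]
slide mm [-255.9  458.7   51.3] F [-0.4 -0.6 -0.3] yaw rad 0.01
```

```bash
python3 -m handwheel '{"gripper":[1,1,1,1,1,1,1,1],"slide":[[0,0,0],[-10,18,0],[-17,31.2,0],[-17,31.2,0],[-17,31.2,0],[-17,31.2,0],[-17,31.2,0],[-17,31.2,0]],"yaw":[0.01,0,0,0,0,0,0,0]}' >/dev/null
python3 -m handwheel '{"gripper":[1,1,1,1,1,1,1,1],"slide":[[-17,31.2,0],[-17,31.2,0],[-17,31.2,0],[-17,31.2,0],[-17,31.2,0],[-17,31.2,0],[-17,31.2,0],[-20,37,25]],"yaw":[0,0,0,0,0,0,0,0]}' >/dev/null
python3 -m handwheel '{"gripper":[1,1,1],"slide":[[0,0,26],[0,0,0],[0,0,0]],"yaw":[0,0,0]}' 
python3 -c "
from h import *
togo(.4943,-.1604,.037,164.1)"
```

```text
time: 4.73
ee_pos: [0.4907, -0.1671, 0.1832]
tcp_rot: [-180.0, -0.2, 163.8]
wrist_force: [-0.5, -0.1, 0.9]
opening: 0.0853
grasp_force: 0.0
t 4.73 [ 0.4907 -0.1671  0.1832] [-1.800e+02 -1.600e-01  1.638e+02] open 0.0853 q [-18.8   0.1  -0.3  89.8  -0.   -2.6]
slide mm [ -2.    7.4 146.2] F [-0.5 -0.1  0.9] yaw rad -0.005
```

```bash
python3 -m handwheel '{"gripper":[1,1,1,1,1,1,1],"slide":[[-2,7,0],[0,0,0],[0,0,20],[0,0,25],[0,0,25],[0,0,10],[0,0,0]],"yaw":[0,0,0,0,0,0,0]}'
python3 -c "
from h import *
togo(.4943,-.1604,.037,164.1)
for n in('top','side'): cv2.imwrite(f'pics/a_{n}.png',camera(n)['img'][:,:,::-1])
a,b=cv2.imread('pics/a_top.png')[90:300,250:450],cv2.imread('pics/a_side.png')[60:270,200:400]
cv2.imwrite('pics/a.png',cv2.resize(np.hstack([a,b]),None,fx=2,fy=2))"
```

```text
time: 5.32
ee_pos: [0.4944, -0.1615, 0.1028]
tcp_rot: [180.0, -0.1, 163.7]
wrist_force: [-0.4, 0.4, 0.0]
opening: 0.0852
grasp_force: 0.0
t 5.32 [ 0.4944 -0.1615  0.1028] [ 1.7999e+02 -1.4000e-01  1.6374e+02] open 0.0852 q [-18.1   0.4  -8.8  80.9   0.   -1.8]
slide mm [ 0.2  1.  65.8] F [-0.4  0.4  0. ] yaw rad -0.006
```

View pics/a.png

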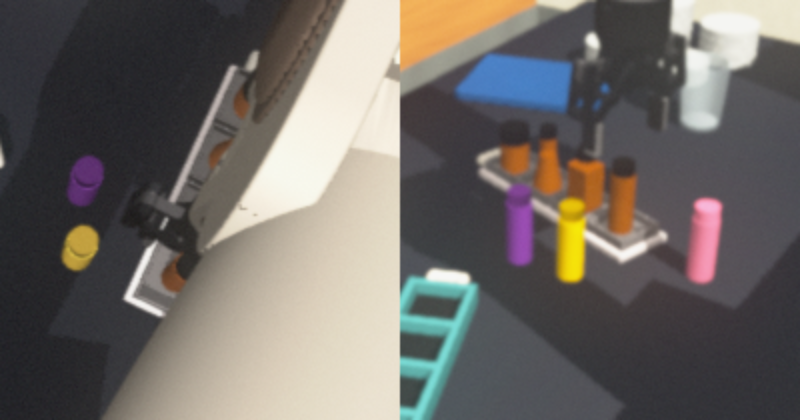

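The side view shows the fingers at x≈592 and 658, straddling the vial at 622. Next I descend, grip and lift a little.

```bash
python3 -m handwheel '{"gripper":[1,1,1,1,1,1],"slide":[[0,1,15],[0,0,20],[0,0,20],[0,0,11],[0,0,0],[0,0,0]],"yaw":[0,0,0,0,0,0]}'
python3 -m handwheel '{"gripper":[-1,-1,-1,-1,-1,-1,-1,-1],"slide":[[0,0,0],[0,0,0],[0,0,0],[0,0,0],[0,0,0],[0,0,0],[0,0,0],[0,0,0]],"yaw":[0,0,0,0,0,0,0,0]}' 35
python3 -m handwheel '{"gripper":[-1,-1,-1,-1],"slide":[[0,0,0],[0,0,0],[0,0,0],[0,0,0]],"yaw":[0,0,0,0]}' 35
```

```text
time: 5.92
ee_pos: [0.4961, -0.1606, 0.0392]
tcp_rot: [-180.0, 0.0, 163.8]
wrist_force: [-0.3, -0.5, 1.5]
opening: 0.0853
grasp_force: 0.0
time: 6.58
ee_pos: [0.496, -0.1604, 0.0385]
tcp_rot: [180.0, 0.0, 163.8]
wrist_force: [-0.5, 0.5, 5.5]
opening: 0.0259
grasp_force: 34.3
time: 6.92
ee_pos: [0.4959, -0.1604, 0.0385]
tcp_rot: [180.0, 0.0, 163.8]
wrist_force: [0.1, 0.2, 5.4]
opening: 0.0261
grasp_force: 34.4
```

Vial gripped. Now lift and turn.

```bash
python3 -m handwheel '{"gripper":[-1,-1,-1,-1,-1,-1,-1,-1],"slide":[[0,0,-5],[0,0,-12],[0,0,-18],[0,0,-20],[0,0,-20],[0,0,-20],[0,0,-12],[0,0,-5]],"yaw":[0,0,0,0,0,0,0,0]}'
python3 -m handwheel '{"gripper":[-1,-1,-1,-1,-1,-1,-1,-1],"slide":[[0,0,0],[0,0,0],[0,0,0],[0,0,0],[0,0,0],[0,0,0],[0,0,0],[0,0,0]],"yaw":[0.08,0.12,0.12,0.12,0.12,0.12,0.12,0.08]}' >/dev/null
python3 -m handwheel '{"gripper":[-1,-1,-1,-1,-1,-1,-1,-1],"slide":[[8,7,0],[16,14,0],[25,21,0],[30,26,0],[30,26,0],[30,26,0],[25,21,0],[15,13,0]],"yaw":[0,0,0,0,0,0,0,0]}' >/dev/null
python3 -m handwheel '{"gripper":[-1,-1,-1],"slide":[[7,6,0],[0,0,0],[0,0,0]],"yaw":[0,0,0]}'
python3 -c "
from h import *
togo(.5688,.0745,.0355,113.4)"
```

```text
time: 7.58
ee_pos: [0.4964, -0.1606, 0.1525]
tcp_rot: [-180.0, 0.2, 163.8]
wrist_force: [0.8, -0.5, -1.4]
opening: 0.026
grasp_force: 34.4
time: 9.17
ee_pos: [0.5684, 0.0739, 0.1495]
tcp_rot: [-179.9, -0.0, 113.5]
wrist_force: [-0.1, -0.4, 0.2]
opening: 0.0263
grasp_force: 34.5
t 9.17 [0.5684 0.0739 0.1495] [-179.93   -0.    113.49] open 0.0263 q [ 7.4  7.3  3.6 86.3 -0.  73.9]
slide mm [  0.4   0.8 114. ] F [-0.1 -0.4  0.2] yaw rad 0.002
```

```bash
python3 -m handwheel '{"gripper":[-1,-1,-1,-1,-1],"slide":[[0,0,15],[0,0,25],[0,0,25],[0,0,15],[0,0,0]],"yaw":[0,0,0,0,0]}'
python3 -c "
from h import *
for n in('top','side'): cv2.imwrite(f'pics/c_{n}.png',camera(n)['img'][:,:,::-1])
a,b=cv2.imread('pics/c_top.png')[110:250,90:270],cv2.imread('pics/c_side.png')[150:290,140:320]
cv2.imwrite('pics/c.png',cv2.resize(np.hstack([a,b]),None,fx=2.2,fy=2.2,interpolation=2))"
```

```text
time: 9.58
ee_pos: [0.5665, 0.0721, 0.0664]
tcp_rot: [-179.7, -0.1, 113.3]
wrist_force: [-0.4, 0.1, -0.9]
opening: 0.0261
grasp_force: 34.5
```

View pics/c.png

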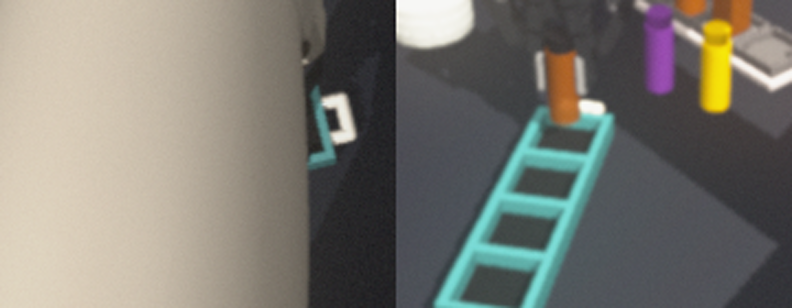

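The side view shows the vial above the handle-end pocket. Its base (564,120) drops about 31 px to the pocket floor centre, about (566,150). Lowering.

```bash
python3 -m handwheel '{"gripper":[-1,-1,-1,-1,-1,-1],"slide":[[0,0,0],[0,0,12],[0,0,12],[0,0,4],[0,0,0],[0,0,0]],"yaw":[0,0,0,0,0,0]}'
python3 -c "
from h import *
togo(.5688,.0745,.0355,113.4)"
```

```text
time: 10.18
ee_pos: [0.5684, 0.0739, 0.0415]
tcp_rot: [-179.9, -0.0, 113.4]
wrist_force: [0.0, -0.1, -0.7]
opening: 0.0264
grasp_force: 34.5
t 10.18 [0.5684 0.0739 0.0415] [-1.7994e+02 -1.0000e-02  1.1339e+02] open 0.0264 q [ 7.4  8.8 -6.8 74.5 -0.  74. ]
slide mm [0.4 0.6 6. ] F [ 0.  -0.1 -0.7] yaw rad -0.0
```

```bash
python3 -m handwheel '{"gripper":[-1,-1,-1,-1],"slide":[[0,0,2],[0,0,2],[0,0,0],[0,0,0]],"yaw":[0,0,0,0]}'
python3 -m handwheel '{"gripper":[-1,-1,-1],"slide":[[0,0,1],[0,0,0],[0,0,0]],"yaw":[0,0,0]}'
python3 -m handwheel '{"gripper":[-1,-1,-1],"slide":[[0,0,0.7],[0,0,0],[0,0,0]],"yaw":[0,0,0]}'
```

```text
time: 10.52
ee_pos: [0.5688, 0.0739, 0.0381]
tcp_rot: [180.0, 0.0, 113.4]
wrist_force: [-0.2, -0.1, -1.5]
opening: 0.0263
grasp_force: 34.5
time: 10.77
ee_pos: [0.5687, 0.0739, 0.037]
tcp_rot: [-180.0, 0.0, 113.4]
wrist_force: [-0.6, 0.4, -0.6]
opening: 0.0257
grasp_force: 34.5
time: 11.02
ee_pos: [0.5687, 0.0739, 0.0363]
tcp_rot: [-180.0, -0.0, 113.4]
wrist_force: [-0.0, 0.7, -1.3]
opening: 0.0263
grasp_force: 34.5
```

```bash
python3 -m handwheel '{"gripper":[-1,-1,-1],"slide":[[0,0,0.7],[0,0,0],[0,0,0]],"yaw":[0,0,0]}'
python3 -m handwheel '{"gripper":[-1,-1,-1],"slide":[[0,0,0.5],[0,0,0],[0,0,0]],"yaw":[0,0,0]}'
python3 -m handwheel '{"gripper":[-1,-1,-1],"slide":[[0,0,0.5],[0,0,0],[0,0,0]],"yaw":[0,0,0]}'
```

```text
time: 11.27
ee_pos: [0.5687, 0.0739, 0.0356]
tcp_rot: [-180.0, -0.0, 113.4]
wrist_force: [-0.5, -1.1, -1.3]
opening: 0.0262
grasp_force: 34.6
time: 11.52
ee_pos: [0.5688, 0.0739, 0.0355]
tcp_rot: [180.0, 0.0, 113.4]
wrist_force: [-0.8, 0.3, 4.6]
opening: 0.0264
grasp_force: 35.0
time: 11.77
ee_pos: [0.5688, 0.0739, 0.0355]
tcp_rot: [180.0, 0.0, 113.4]
wrist_force: [-2.0, 0.1, 8.4]
opening: 0.0262
grasp_force: 35.5
```

Contact at exactly the expected height. Release, retreat, and go to the bottle.

```bash
python3 -m handwheel '{"gripper":[0,1,1,1,1,1,1,1],"slide":[[0,0,-0.5],[0,0,0],[0,0,0],[0,0,0],[0,0,0],[0,0,0],[0,0,0],[0,0,-5]],"yaw":[0,0,0,0,0,0,0,0]}' 
python3 -m handwheel '{"gripper":[1,1,1,1,1,1,1],"slide":[[0,0,-10],[0,0,-20],[0,0,-25],[0,0,-25],[0,0,-20],[0,0,-10],[0,0,0]],"yaw":[0,0,0,0,0,0,0]}'  >/dev/null
python3 -m handwheel '{"gripper":[1,1,1,1,1,1,1,1],"slide":[[0,0,0],[0,0,0],[0,0,0],[0,0,0],[0,0,0],[0,0,0],[0,0,0],[0,0,0]],"yaw":[-0.1,-0.12,-0.12,-0.12,-0.12,-0.12,-0.12,-0.06]}' >/dev/null
python3 -m handwheel '{"gripper":[1,1,1,1,1,1,1,1],"slide":[[-4,-15,0],[-7,-33,0],[-8,-37,0],[-8,-37,0],[-8,-37,0],[-8,-37,0],[-8,-33,0],[-4,-20,0]],"yaw":[0,0,0,0,0,0,0,0]}' >/dev/null
python3 -m handwheel '{"gripper":[1,1,1],"slide":[[0,0,0],[0,0,0],[0,0,0]],"yaw":[0,0,0]}'
python3 -c "
from h import *
togo(.5531,-.1805,.030,163.8)
cv2.imwrite('pics/d.png',cv2.resize(camera('side')['img'][90:310,140:400,::-1],None,fx=2.5,fy=2.5))"
```

```text
time: 12.43
ee_pos: [0.5682, 0.0738, 0.0393]
tcp_rot: [-179.9, -0.0, 113.4]
wrist_force: [-0.2, 0.6, 0.4]
opening: 0.0854
grasp_force: 0.0
time: 14.6
ee_pos: [0.5518, -0.1801, 0.1492]
tcp_rot: [180.0, -0.1, 163.8]
wrist_force: [0.2, 0.3, -0.7]
opening: 0.0857
grasp_force: 0.0
t 14.60 [ 0.5518 -0.1801  0.1492] [ 1.7998e+02 -8.0000e-02  1.6379e+02] open 0.0857 q [-18.1   8.3   4.7  86.4   0.   -1.9]
slide mm [-1.600e+00 -1.000e-01  1.192e+02] F [ 0.2  0.3 -0.7] yaw rad -0.0
```

View pics/d.png

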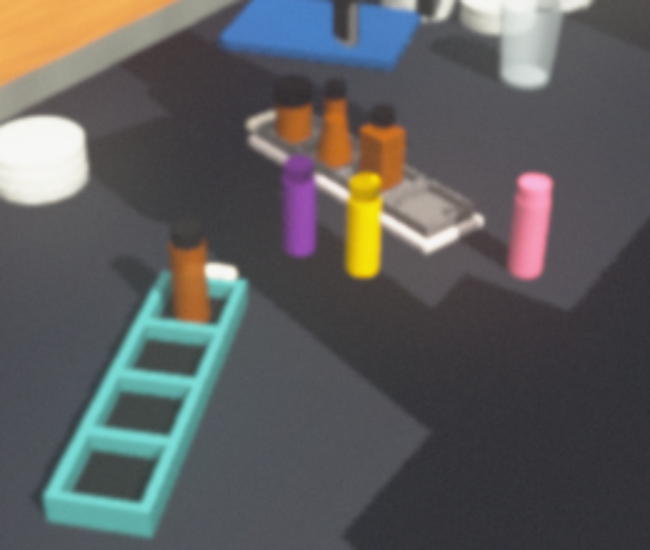

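The vial stands upright in the handle-end pocket at (190,275). Now the bottle.

```bash
python3 -m handwheel '{"gripper":[1,1,1,1,1,1,1,1],"slide":[[-1.5,0,15],[0,0,22],[0,0,25],[0,0,25],[0,0,18],[0,0,10],[0,0,4],[0,0,0]],"yaw":[0,0,0,0,0,0,0,0]}'
python3 -m handwheel '{"gripper":[-1,-1,-1,-1,-1,-1,-1,-1],"slide":[[0,0,0],[0,0,0],[0,0,0],[0,0,0],[0,0,0],[0,0,0],[0,0,0],[0,0,0]],"yaw":[0,0,0,0,0,0,0,0]}' 35
python3 -m handwheel '{"gripper":[-1,-1,-1,-1],"slide":[[0,0,0],[0,0,0],[0,0,0],[0,0,0]],"yaw":[0,0,0,0]}' 35
```

```text
time: 15.32
ee_pos: [0.5534, -0.1802, 0.0307]
tcp_rot: [180.0, -0.1, 163.9]
wrist_force: [-0.4, 0.3, -0.2]
opening: 0.0854
grasp_force: 0.0
time: 15.98
ee_pos: [0.554, -0.1812, 0.0319]
tcp_rot: [-180.0, 0.1, 163.8]
wrist_force: [-0.3, 0.4, 6.8]
opening: 0.0298
grasp_force: 35.5
time: 16.32
ee_pos: [0.554, -0.1812, 0.0319]
tcp_rot: [-180.0, 0.1, 163.8]
wrist_force: [-0.9, 0.7, 6.4]
opening: 0.0297
grasp_force: 35.5
```

```bash
python3 -m handwheel '{"gripper":[-1,-1,-1,-1,-1,-1,-1,-1],"slide":[[0,0,-5],[0,0,-12],[0,0,-18],[0,0,-20],[0,0,-20],[0,0,-20],[0,0,-12],[0,0,-5]],"yaw":[0,0,0,0,0,0,0,0]}' >/dev/null
python3 -m handwheel '{"gripper":[-1,-1,-1,-1,-1,-1,-1,-1],"slide":[[0,0,0],[0,0,0],[0,0,0],[0,0,0],[0,0,0],[0,0,0],[0,0,0],[0,0,0]],"yaw":[0.08,0.12,0.12,0.12,0.12,0.12,0.12,0.08]}' >/dev/null
python3 -m handwheel '{"gripper":[-1,-1,-1,-1,-1,-1,-1,-1],"slide":[[12,5,0],[24,9,0],[34,13.5,0],[37,14.5,0],[37,14.5,0],[37,14.5,0],[37,14.5,0],[34,13.5,0]],"yaw":[0,0,0,0,0,0,0,0]}' >/dev/null
python3 -m handwheel '{"gripper":[-1,-1,-1,-1,-1],"slide":[[24,9.5,0],[15,6,0],[0,0,0],[0,0,0],[0,0,0]],"yaw":[0,0,0,0,0]}'
python3 -c "
from h import *
togo(.5442,.1315,.0289,113.4)"
```

```text
time: 18.73
ee_pos: [0.5428, 0.1313, 0.1428]
tcp_rot: [-180.0, 0.0, 113.4]
wrist_force: [0.0, -0.3, -0.9]
opening: 0.0293
grasp_force: 34.7
t 18.73 [0.5428 0.1313 0.1428] [-1.7995e+02  1.0000e-02  1.1344e+02] open 0.0293 q [13.6  5.3  0.6 85.4 -0.  80.2]
slide mm [ -0.3   1.5 113.9] F [ 0.  -0.3 -0.9] yaw rad 0.001
```

```bash
python3 -m handwheel '{"gripper":[-1,-1,-1,-1,-1,-1,-1,-1],"slide":[[0,1.5,15],[0,0,22],[0,0,22],[0,0,20],[0,0,15],[0,0,12],[0,0,5],[0,0,0]],"yaw":[0,0,0,0,0,0,0,0]}'
python3 -m handwheel '{"gripper":[-1,-1,-1,-1],"slide":[[0,0,1],[0,0,0],[0,0,0],[0,0,0]],"yaw":[0,0,0,0]}'
```

```text
time: 19.4
ee_pos: [0.544, 0.1313, 0.0311]
tcp_rot: [-179.9, -0.0, 113.3]
wrist_force: [-0.4, -0.2, -0.8]
opening: 0.0295
grasp_force: 34.8
time: 19.73
ee_pos: [0.545, 0.1323, 0.032]
tcp_rot: [179.9, 0.0, 113.4]
wrist_force: [-0.2, 0.3, -1.1]
opening: 0.0295
grasp_force: 34.8
```

```bash
python3 -m handwheel '{"gripper":[-1,-1,-1,-1],"slide":[[0,0,1.5],[0,0,0.7],[0,0,0],[0,0,0]],"yaw":[0,0,0,0]}'
python3 -m handwheel '{"gripper":[-1,-1,-1],"slide":[[0,0,0.6],[0,0,0],[0,0,0]],"yaw":[0,0,0]}'
python3 -m handwheel '{"gripper":[-1,-1,-1],"slide":[[0,0,0.6],[0,0,0],[0,0,0]],"yaw":[0,0,0]}'
```

```text
time: 20.07
ee_pos: [0.5445, 0.1322, 0.0289]
tcp_rot: [180.0, 0.0, 113.4]
wrist_force: [-0.5, 0.6, -0.3]
opening: 0.0293
grasp_force: 34.8
time: 20.32
ee_pos: [0.5446, 0.1322, 0.0289]
tcp_rot: [180.0, 0.0, 113.4]
wrist_force: [-2.9, -0.8, 4.7]
opening: 0.0295
grasp_force: 35.4
time: 20.57
ee_pos: [0.5446, 0.1322, 0.0289]
tcp_rot: [180.0, 0.0, 113.4]
wrist_force: [-3.9, -1.2, 10.1]
opening: 0.0297
grasp_force: 36.1
```

```bash
python3 -m handwheel '{"gripper":[0,1,1,1,1,1,1,1],"slide":[[0,0,-0.6],[0,0,0],[0,0,0],[0,0,0],[0,0,0],[0,0,0],[0,0,0],[0,0,-5]],"yaw":[0,0,0,0,0,0,0,0]}' 
python3 -m handwheel '{"gripper":[1,1,1,1,1,1,1],"slide":[[0,0,-10],[0,0,-20],[0,0,-25],[0,0,-25],[0,0,-25],[0,0,-12],[0,0,0]],"yaw":[0,0,0,0,0,0,0]}'  >/dev/null
python3 -m handwheel '{"gripper":[1,1,1,1,1,1,1,1],"slide":[[0,0,0],[0,0,0],[0,0,0],[0,0,0],[0,0,0],[0,0,0],[0,0,0],[0,0,0]],"yaw":[-0.1,-0.12,-0.12,-0.12,-0.12,-0.12,-0.12,-0.06]}' >/dev/null
python3 -m handwheel '{"gripper":[1,1,1,1,1,1,1,1],"slide":[[-6,-11,0],[-13,-24,0],[-17.5,-33,0],[-18,-34,0],[-18,-34,0],[-18,-34,0],[-18,-34,0],[-18,-34,0]],"yaw":[0,0,0,0,0,0,0,0]}' >/dev/null
python3 -m handwheel '{"gripper":[1,1,1,1,1,1],"slide":[[-16,-30,0],[-10,-18,0],[-4.5,-8,0],[0,0,0],[0,0,0],[0,0,0]],"yaw":[0,0,0,0,0,0]}'
python3 -c "
from h import *
togo(.6133,-.1936,.054,163.8)"
```

```text
time: 21.23
ee_pos: [0.544, 0.132, 0.0325]
tcp_rot: [-179.9, -0.0, 113.4]
wrist_force: [0.8, -0.2, 0.4]
opening: 0.0852
grasp_force: 0.0
time: 23.65
ee_pos: [0.613, -0.1929, 0.15]
tcp_rot: [180.0, -0.0, 163.8]
wrist_force: [-0.3, 0.4, -0.6]
opening: 0.0853
grasp_force: 0.0
t 23.65 [ 0.613  -0.1929  0.15  ] [ 1.7998e+02 -4.0000e-02  1.6382e+02] open 0.0853 q [-17.5  17.1  15.   88.    0.   -1.3]
slide mm [-0.6 -0.6 96. ] F [-0.3  0.4 -0.6] yaw rad 0.0
```

```bash
python3 -m handwheel '{"gripper":[1,1,1,1,1,1,1],"slide":[[-0.5,-0.5,15],[0,0,22],[0,0,25],[0,0,20],[0,0,10],[0,0,4],[0,0,0]],"yaw":[0,0,0,0,0,0,0]}'
python3 -m handwheel '{"gripper":[-1,-1,-1,-1,-1,-1,-1,-1],"slide":[[0,0,0],[0,0,0],[0,0,0],[0,0,0],[0,0,0],[0,0,0],[0,0,0],[0,0,0]],"yaw":[0,0,0,0,0,0,0,0]}' 35
python3 -m handwheel '{"gripper":[-1,-1,-1,-1],"slide":[[0,0,0],[0,0,0],[0,0,0],[0,0,0]],"yaw":[0,0,0,0]}' 35
```

```text
time: 24.23
ee_pos: [0.6134, -0.1937, 0.0541]
tcp_rot: [180.0, -0.0, 163.9]
wrist_force: [0.1, 0.4, -0.3]
opening: 0.0851
grasp_force: 0.0
time: 24.9
ee_pos: [0.6138, -0.1947, 0.0547]
tcp_rot: [-180.0, 0.0, 163.8]
wrist_force: [0.2, -0.2, 2.8]
opening: 0.0192
grasp_force: 34.5
time: 25.23
ee_pos: [0.6138, -0.1947, 0.0546]
tcp_rot: [-180.0, 0.0, 163.8]
wrist_force: [0.7, 0.4, 4.0]
opening: 0.0192
grasp_force: 34.8
```

```bash
python3 -m handwheel '{"gripper":[-1,-1,-1,-1,-1,-1,-1,-1],"slide":[[0,0,-5],[0,0,-12],[0,0,-18],[0,0,-20],[0,0,-20],[0,0,-20],[0,0,-12],[0,0,-5]],"yaw":[0,0,0,0,0,0,0,0]}' >/dev/null
python3 -m handwheel '{"gripper":[-1,-1,-1,-1,-1,-1,-1,-1],"slide":[[0,0,0],[0,0,0],[0,0,0],[0,0,0],[0,0,0],[0,0,0],[0,0,0],[0,0,0]],"yaw":[0.08,0.12,0.12,0.12,0.12,0.12,0.12,0.08]}' >/dev/null
python3 -m handwheel '{"gripper":[-1,-1,-1,-1,-1,-1,-1,-1],"slide":[[12,2,0],[24,4,0],[36,6,0],[39,6.6,0],[39,6.6,0],[39,6.6,0],[39,6.6,0],[39,6.6,0]],"yaw":[0,0,0,0,0,0,0,0]}' >/dev/null
python3 -m handwheel '{"gripper":[-1,-1,-1,-1,-1,-1,-1],"slide":[[39,6.6,0],[36,6,0],[28,4.8,0],[19,3.2,0],[0,0,0],[0,0,0],[0,0,0]],"yaw":[0,0,0,0,0,0,0]}'
python3 -c "
from h import *
togo(.5196,.1885,.0516,113.4)"
```

```text
time: 27.82
ee_pos: [0.5191, 0.1882, 0.166]
tcp_rot: [-180.0, 0.0, 113.5]
wrist_force: [0.4, -0.4, -0.9]
opening: 0.0192
grasp_force: 34.3
t 27.82 [0.5191 0.1882 0.166 ] [-1.7996e+02  1.0000e-02  1.1347e+02] open 0.0192 q [19.9  4.5  2.3 87.9 -0.  86.5]
slide mm [1.000e-01 6.000e-01 1.144e+02] F [ 0.4 -0.4 -0.9] yaw rad 0.001
```

```bash
python3 -m handwheel '{"gripper":[-1,-1,-1,-1,-1,-1,-1,-1],"slide":[[0,0.5,15],[0,0,22],[0,0,22],[0,0,20],[0,0,15],[0,0,12],[0,0,6],[0,0,0]],"yaw":[0,0,0,0,0,0,0,0]}'
python3 -m handwheel '{"gripper":[-1,-1,-1,-1],"slide":[[0,0,0.5],[0,0,0],[0,0,0],[0,0,0]],"yaw":[0,0,0,0]}'
python3 -m handwheel '{"gripper":[-1,-1,-1],"slide":[[0,0,0.7],[0,0,0],[0,0,0]],"yaw":[0,0,0]}'
python3 -m handwheel '{"gripper":[-1,-1,-1],"slide":[[0,0,0.6],[0,0,0],[0,0,0]],"yaw":[0,0,0]}'
```

```text
time: 28.48
ee_pos: [0.5195, 0.1878, 0.0531]
tcp_rot: [-179.9, -0.0, 113.3]
wrist_force: [0.2, 0.0, -0.5]
opening: 0.0191
grasp_force: 34.3
time: 28.82
ee_pos: [0.5204, 0.1888, 0.0547]
tcp_rot: [179.9, 0.0, 113.4]
wrist_force: [0.2, 0.1, -0.3]
opening: 0.0193
grasp_force: 34.3
time: 29.07
ee_pos: [0.5199, 0.1887, 0.0532]
tcp_rot: [180.0, 0.0, 113.4]
wrist_force: [0.5, 0.5, -0.7]
opening: 0.019
grasp_force: 34.3
time: 29.32
ee_pos: [0.5199, 0.1887, 0.0524]
tcp_rot: [-180.0, -0.0, 113.4]
wrist_force: [-0.6, -0.1, -1.1]
opening: 0.0189
grasp_force: 34.3
```

```bash
python3 -m handwheel '{"gripper":[-1,-1,-1],"slide":[[0,0,0.6],[0,0,0],[0,0,0]],"yaw":[0,0,0]}'
python3 -m handwheel '{"gripper":[-1,-1,-1],"slide":[[0,0,0.6],[0,0,0],[0,0,0]],"yaw":[0,0,0]}'
python3 -m handwheel '{"gripper":[-1,-1,-1],"slide":[[0,0,0.5],[0,0,0],[0,0,0]],"yaw":[0,0,0]}'
```

```text
time: 29.57
ee_pos: [0.5199, 0.1887, 0.0518]
tcp_rot: [-180.0, -0.0, 113.4]
wrist_force: [0.3, 0.8, -1.1]
opening: 0.0192
grasp_force: 34.3
time: 29.82
ee_pos: [0.52, 0.1887, 0.0516]
tcp_rot: [180.0, 0.0, 113.4]
wrist_force: [-0.1, -0.3, 2.4]
opening: 0.0193
grasp_force: 34.6
time: 30.07
ee_pos: [0.5201, 0.1887, 0.0516]
tcp_rot: [180.0, 0.0, 113.4]
wrist_force: [-1.8, -1.4, 7.3]
opening: 0.0186
grasp_force: 35.2
```

```bash
python3 -m handwheel '{"gripper":[0,1,1,1,1,1,1,1],"slide":[[0,0,-0.6],[0,0,0],[0,0,0],[0,0,0],[0,0,0],[0,0,0],[0,0,0],[0,0,-5]],"yaw":[0,0,0,0,0,0,0,0]}' 
python3 -m handwheel '{"gripper":[1,1,1,1,1,1,1],"slide":[[0,0,-10],[0,0,-20],[0,0,-25],[0,0,-25],[0,0,-15],[0,0,-5],[0,0,0]],"yaw":[0,0,0,0,0,0,0]}'  >/dev/null
python3 -m handwheel '{"gripper":[1,1,1,1,1,1,1,1],"slide":[[0,0,0],[0,0,0],[0,0,0],[0,0,0],[0,0,0],[0,0,0],[0,0,0],[0,0,0]],"yaw":[-0.1,-0.12,-0.12,-0.12,-0.12,-0.12,-0.12,-0.06]}' >/dev/null
python3 -m handwheel '{"gripper":[1,1,1,1,1,1,1,1],"slide":[[-7.6,-10,0],[-15.1,-20,0],[-20.4,-27,0],[-23.5,-31,0],[-23.5,-31,0],[-23.5,-31,0],[-23.5,-31,0],[-23.5,-31,0]],"yaw":[0,0,0,0,0,0,0,0]}' >/dev/null
python3 -m handwheel '{"gripper":[1,1,1,1,1,1,1,1],"slide":[[-23.5,-31,0],[-23.5,-31,0],[-20.4,-27,0],[-16.6,-22,0],[-13,-17.4,0],[0,0,0],[0,0,0],[0,0,0]],"yaw":[0,0,0,0,0,0,0,0]}'
python3 -c "
from h import *
togo(.6723,-.210,.032,163.8)
cv2.imwrite('pics/e.png',cv2.resize(camera('side')['img'][90:310,140:400,::-1],None,fx=2.5,fy=2.5))"
```

```text
time: 30.73
ee_pos: [0.5194, 0.1885, 0.0556]
tcp_rot: [-179.9, -0.0, 113.4]
wrist_force: [-0.4, -0.5, -0.5]
opening: 0.0855
grasp_force: 0.0
time: 33.32
ee_pos: [0.6718, -0.21, 0.1555]
tcp_rot: [180.0, -0.1, 163.7]
wrist_force: [0.3, 0.7, 1.0]
opening: 0.0853
grasp_force: 0.0
t 33.32 [ 0.6718 -0.21    0.1555] [ 1.7999e+02 -9.0000e-02  1.6373e+02] open 0.0853 q [-17.4  26.4  27.8  91.5   0.   -1.1]
slide mm [ -0.7   0.2 123.5] F [0.3 0.7 1. ] yaw rad -0.001
```

View pics/e.png

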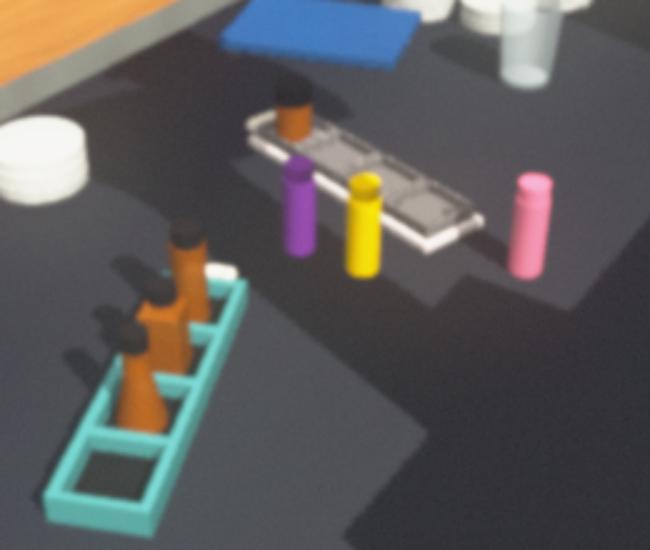

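Vial, bottle and flask stand upright in pockets 4, 3 and 2. Only the jar is left, at (294,115).

```bash
python3 -m handwheel '{"gripper":[1,1,1,1,1,1,1,1],"slide":[[-0.7,0,15],[0,0,25],[0,0,25],[0,0,25],[0,0,18],[0,0,10],[0,0,5],[0,0,0]],"yaw":[0,0,0,0,0,0,0,0]}'
python3 -m handwheel '{"gripper":[-1,-1,-1,-1,-1,-1,-1,-1],"slide":[[0,0,0],[0,0,0],[0,0,0],[0,0,0],[0,0,0],[0,0,0],[0,0,0],[0,0,0]],"yaw":[0,0,0,0,0,0,0,0]}' 35
python3 -m handwheel '{"gripper":[-1,-1,-1,-1],"slide":[[0,0,0],[0,0,0],[0,0,0],[0,0,0]],"yaw":[0,0,0,0]}' 35
```

```text
time: 34.03
ee_pos: [0.6727, -0.2095, 0.033]
tcp_rot: [180.0, -0.1, 163.8]
wrist_force: [-0.4, -0.6, 0.1]
opening: 0.0851
grasp_force: 0.0
time: 34.7
ee_pos: [0.6735, -0.2104, 0.0344]
tcp_rot: [180.0, 0.1, 163.8]
wrist_force: [-0.0, 0.2, 5.4]
opening: 0.0356
grasp_force: 34.6
time: 35.03
ee_pos: [0.6735, -0.2104, 0.0344]
tcp_rot: [180.0, 0.1, 163.8]
wrist_force: [0.2, 0.3, 6.0]
opening: 0.0351
grasp_force: 34.6
```

```bash
python3 -m handwheel '{"gripper":[-1,-1,-1,-1,-1,-1,-1,-1],"slide":[[0,0,-5],[0,0,-12],[0,0,-19],[0,0,-21],[0,0,-21],[0,0,-20],[0,0,-12],[0,0,-5]],"yaw":[0,0,0,0,0,0,0,0]}' >/dev/null
python3 -m handwheel '{"gripper":[-1,-1,-1,-1,-1,-1,-1,-1],"slide":[[0,0,0],[0,0,0],[0,0,0],[0,0,0],[0,0,0],[0,0,0],[0,0,0],[0,0,0]],"yaw":[0.08,0.12,0.12,0.12,0.12,0.12,0.12,0.08]}' >/dev/null
python3 -m handwheel '{"gripper":[-1,-1,-1,-1,-1,-1,-1,-1],"slide":[[12,1.1,0],[24,1.1,0],[35,1.1,0],[39,1.1,0],[39,1.1,0],[39,1.1,0],[39,1.1,0],[39,1.1,0]],"yaw":[0,0,0,0,0,0,0,0]}' >/dev/null
python3 -m handwheel '{"gripper":[-1,-1,-1,-1,-1,-1,-1],"slide":[[39,1.1,0],[39,1.1,0],[39,1.1,0],[35,1.1,0],[29,1.1,0],[24,1.2,0],[18.4,1.2,0]],"yaw":[0,0,0,0,0,0,0]}' >/dev/null
python3 -m handwheel '{"gripper":[-1,-1,-1],"slide":[[0,0,0],[0,0,0],[0,0,0]],"yaw":[0,0,0]}'
python3 -c "
from h import *
togo(.495,.2455,.0314,113.4)"
```

```text
time: 37.87
ee_pos: [0.4941, 0.2451, 0.1482]
tcp_rot: [-180.0, 0.0, 113.4]
wrist_force: [0.2, 0.1, -1.4]
opening: 0.0349
grasp_force: 35.1
t 37.87 [0.4941 0.2451 0.1482] [-1.7997e+02  2.0000e-02  1.1338e+02] open 0.0349 q [26.4  4.3  0.2 85.9 -0.  93. ]
slide mm [1.000e-01 1.000e+00 1.168e+02] F [ 0.2  0.1 -1.4] yaw rad -0.0
```

```bash
python3 -m handwheel '{"gripper":[-1,-1,-1,-1,-1,-1,-1,-1],"slide":[[0,0.8,15],[0,0,22],[0,0,22],[0,0,20],[0,0,15],[0,0,12],[0,0,7],[0,0,0]],"yaw":[0,0,0,0,0,0,0,0]}' >/dev/null
python3 -m handwheel '{"gripper":[-1,-1,-1,-1],"slide":[[0,0,1],[0,0,0],[0,0,0],[0,0,0]],"yaw":[0,0,0,0]}'
python3 -m handwheel '{"gripper":[-1,-1,-1],"slide":[[0,0,0.6],[0,0,0],[0,0,0]],"yaw":[0,0,0]}'
python3 -m handwheel '{"gripper":[-1,-1,-1],"slide":[[0,0,0.6],[0,0,0],[0,0,0]],"yaw":[0,0,0]}'
```

```text
time: 38.87
ee_pos: [0.4953, 0.2462, 0.0353]
tcp_rot: [179.9, -0.0, 113.4]
wrist_force: [0.0, 0.6, -1.2]
opening: 0.0349
grasp_force: 35.1
time: 39.12
ee_pos: [0.4949, 0.246, 0.0339]
tcp_rot: [180.0, -0.0, 113.4]
wrist_force: [0.1, 0.0, -2.0]
opening: 0.0349
grasp_force: 35.1
time: 39.37
ee_pos: [0.4948, 0.2459, 0.0332]
tcp_rot: [-180.0, 0.0, 113.4]
wrist_force: [0.2, 0.3, -0.8]
opening: 0.0353
grasp_force: 35.1
```

```bash
python3 -m handwheel '{"gripper":[-1,-1,-1,-1],"slide":[[0,0,0.7],[0,0,0.7],[0,0,0],[0,0,0]],"yaw":[0,0,0,0]}'
python3 -m handwheel '{"gripper":[-1,-1,-1],"slide":[[0,0,0.6],[0,0,0],[0,0,0]],"yaw":[0,0,0]}'
python3 -m handwheel '{"gripper":[-1,-1,-1],"slide":[[0,0,0.5],[0,0,0],[0,0,0]],"yaw":[0,0,0]}'
```

```text
time: 39.7
ee_pos: [0.4948, 0.2459, 0.0317]
tcp_rot: [-180.0, 0.0, 113.4]
wrist_force: [1.0, 0.2, -1.8]
opening: 0.0353
grasp_force: 35.1
time: 39.95
ee_pos: [0.4949, 0.246, 0.0314]
tcp_rot: [180.0, -0.0, 113.4]
wrist_force: [-1.0, -0.0, 2.3]
opening: 0.0349
grasp_force: 35.1
time: 40.2
ee_pos: [0.495, 0.246, 0.0314]
tcp_rot: [180.0, -0.0, 113.4]
wrist_force: [-1.9, -0.5, 6.0]
opening: 0.0349
grasp_force: 35.1
```

Release, retreat well up and back toward the robot, and check.

```bash
python3 -m handwheel '{"gripper":[0,1,1,1,1,1,1,1],"slide":[[0,0,-0.6],[0,0,0],[0,0,0],[0,0,0],[0,0,0],[0,0,0],[0,0,0],[0,0,-5]],"yaw":[0,0,0,0,0,0,0,0]}' 
python3 -m handwheel '{"gripper":[1,1,1,1,1,1,1,1],"slide":[[0,0,-10],[0,0,-20],[0,0,-25],[0,0,-25],[0,0,-25],[0,0,-20],[0,0,-10],[0,0,0]],"yaw":[0,0,0,0,0,0,0,0]}'  >/dev/null
python3 -m handwheel '{"gripper":[1,1,1,1,1,1,1,1],"slide":[[-15,0,0],[-30,0,0],[-35,0,0],[-35,0,0],[-35,0,0],[-35,0,0],[-35,0,0],[-35,0,0]],"yaw":[0,0,0,0,0,0,0,0]}'  >/dev/null
python3 -m handwheel '{"gripper":[1,1,1,1,1,1,1,1],"slide":[[-35,0,0],[-35,0,0],[-35,0,0],[-35,0,0],[-30,0,0],[-15,0,0],[0,0,0],[0,0,0]],"yaw":[0,0,0,0,0,0,0,0]}' 
python3 -c "
from h import *
a,b=camera('top')['img'][110:250,90:270,::-1],camera('side')['img'][160:310,150:260,::-1]
cv2.imwrite('pics/f.png',np.hstack([cv2.resize(a,(540,420)),cv2.resize(b,(250,420))]))"
```

```text
time: 40.87
ee_pos: [0.4944, 0.2456, 0.0355]
tcp_rot: [-179.9, 0.0, 113.4]
wrist_force: [-0.3, 0.6, -0.6]
opening: 0.0853
grasp_force: 0.0
time: 42.87
ee_pos: [0.669, -0.1586, 0.1693]
tcp_rot: [-179.9, -0.1, 113.3]
wrist_force: [-0.4, -0.3, 0.2]
opening: 0.0851
grasp_force: 0.0
```

View pics/f.png

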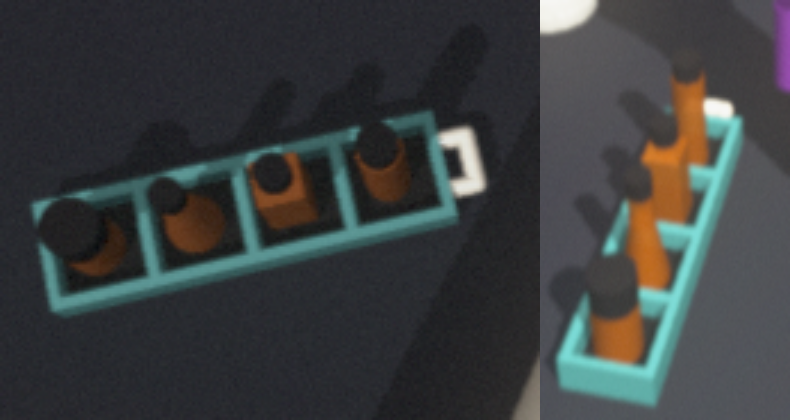

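Both views show all four upright in their pockets: vial nearest the handle, then bottle, flask and jar. The robot is clear of everything.

```bash
python3 -c "
from workcell import ticket
print(ticket.job_done())"
```

```text
the job is handed in; nothing more can be done
None
```

All four containers stand upright in the teal rack in reverse order (vial nearest the rack's handle, then bottle, flask and jar), and the job was handed in after about 43 s of the 104 s allowed.

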